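# Set a casement stay to its last hole

### The arm

A 6-joint arm with a two-finger parallel gripper is mounted at the origin on the work surface. World frame = base frame: x ahead of the robot, y to its left, z up, the work surface at z = 0. Lengths are in m, angles in degrees, forces in N, time in s.
With the tool pointing down it reaches from about 0.325 to 0.85 m from the base axis. Payload 15.5 kg.
Tool frame: the origin (TCP) lies midway between the tips of the shut fingers; the grasp point (between the pads) lies 19 mm behind it; y points along the fingers, x is the direction in which the jaws open and shut, and the axes are right-handed (so a half turn about y gives the same grasp; the last joint's range is limited). The gripper opens to 91 mm and grips with 3 to 60 N. Pads are 32 mm wide; open, the fingers measure 118 mm over their backs; the gripper's body (76 mm by 178 mm) begins 60 mm behind the grasp point.
Start: joints at [-73.31, 28.281, 77.091, -0, 74.628, -5.472], TCP at [0.236, -0.579, 0.214] pointing down, gripper open.
Joint ranges: [-166.48, 166.48], [-47.26, 123.95], [12.59, 153.08], [-70.14, 250.14], [6.76, 159.57], [-176.63, 176.63]. Speed limits (degrees/s): [108.29, 108.29, 147.25, 172.46, 172.46, 172.46].

### API

Orientations are given as a 3x3 rotation matrix whose columns are the frame's x, y, z axes.
In Python, from bench import ctrl gives the robot as it stands. The module is installed in compiled form; this text tells all that it offers. Calls block until the motion is done:
- ctrl.goto(position, orientation): joint-space move of the TCP to a pose.
- ctrl.move_l(position, vel=0.15, ori=None, contact_N=None): straight line of the TCP; ori=None keeps the orientation; vel is the mean speed in m/s. With contact_N (N) it stops when the force on the tool has changed by that much, and returns True; else False.
- ctrl.movej(angles): joint-space move.
- ctrl.command_gripper(opening): opening from 0.0 (shut) to 1.0 (fully open); the grip force is fixed at half the most; returns when the fingers have stopped.
- ctrl.sleep(seconds).
- ctrl.ik(position, orientation): joint angles nearest the present ones, or None.
- ctrl.read_camera(name): name is "side" or "top" or "wrist"; returns the picture (400x640x3 uint8, blue, green, red); there is no depth.
- ctrl.camera_params(name): a dict with "fx", "fy", "cx", "cy" (pixels), "pose" (4x4, takes a point from camera to world coordinates); the wrist camera has in their place "T_tool_cam" (4x4, takes a point from camera to tool coordinates, whose origin is the TCP and whose axes are the tool frame's). Camera axes: x right, y up, looking along -z (the intrinsics and any distortion apply to the point x, -y, -z); pixel columns grow to the right and rows downward; lengths in m; the calibration is good to about 2 mm. A picture is of the moment at which its call begins: read the wrist's pose just before it. camera_params takes no time and is no camera call.
A pose or a line that the arm cannot do raises ctrl.MotionError and nothing moves.
- ctrl.sign_off(): hands the job in, once; it reports no verdict.
Readings, each from a call of its own:
- ctrl.current_t(): time.
- ctrl.current_q(): joint angles.
- ctrl.current_dq(): joint speeds.
- ctrl.current_effort(): joint torques, N m.
- ctrl.current_tool_pos(): TCP position.
- ctrl.current_eef_rot(): TCP orientation.
- ctrl.current_contact_force(): force on the tool from outside, world axes, zero at the start.
- ctrl.current_wrist_torque(): the same for the moment, N m.
- ctrl.current_grip_width(): opening from 0.0 (shut) to 1.0 (fully open).
Only numpy, scipy, OpenCV 4.12 (cv2) and the standard library are available. Lean on these libraries where they do the work, as an engineer would, in place of code of your own. Each camera call takes 0.05 s, during which the arm holds its last target.

### The job

The little casement window on the bench is held just ajar by its stay. Take the stay by its knob, lift it off the pin, ease the window further open and drop the last hole, the one next to the knob, over the pin so that the stay lies flat on its plate, then let go. The window is sprung: do not let it swing shut on the way; feel gently for the hole without forcing the stay down on the pin, and leave the jar, the tape and the screwdriver where they are.

Things in the scene. Friction and masses are not known exactly. Their poses are not given: they have to be found in the camera images.
- window: Fixed white window frame, 300 mm high, on a 32 mm thick wooden window board. Origin on the bench top; x runs along the window, y points to the outside. The frame stands at y = 110 to 170, x = -140 to 230 mm; the board spans y = -60 to 170 mm.
- hinge (a point): The sash's vertical hinge line, at window x = 190, y = 140 mm. The shut sash runs from it 290 mm towards window -x and opens outwards, to +y (clockwise from above).
- sash (a joint): Opening of the sash, rad, grows as it opens: -0.15 shut, about 0 (just ajar) at the start, at most 0.85; about 0.37 with the last hole on the pin. A spring hinge pulls it shut with 1.4 N m/rad x (value + 0.45): about 3 N along the stay at the start, 6 N at the last hole.
- pivot (a point): Where the stay is pivoted on the sash's bracket, 40 mm above the bench: 200 mm from the hinge line along the sash and 30 mm to its inner side. With a = sash joint value + 0.15 it is at window x = 190 - 200 cos a - 30 sin a, y = 140 + 200 sin a - 30 cos a mm. It lets the stay swing sideways and tilt up and down.
- stay: The stay: dark steel bar, 44 mm wide, 5 mm thick, about 0.22 kg. Origin on its pivot, at the bar's underside; x runs along the bar to the knob, z up. On its centre line: an oblong rest opening at x = 140, a round 10 mm hole at x = 178, the last 10 mm hole at x = 215. The bar ends at x = 272 mm.
- knob (a point): The middle of the upright round grip knob on the stay's free end: dark steel, 22 mm diameter, from 5 to 44 mm above the bar's underside; this point is at x = 256 mm, 30 mm above the underside. It can be gripped from above.
- last_hole (a point): Centre of the last hole (next to the knob, 10 mm diameter), on the bar's underside.
- rest_opening (a point): Centre of the rest opening (18 mm along the bar, 28 mm across it), on the bar's underside. The pin stands in it at the start; the spring holds the opening's pivot-side edge against the pin.
- plate: Fixed steel plate 40 x 80 mm, 8 mm thick, on the window board; the stay lies flat on its top. Its centre is the point slot. Its origin is not on it but 135.8 mm from its centre, under the place of the stay's pivot at the start; its x axis runs from there to the plate, along the stay as it lies at the start.
- slot (a point): Centre of the plate's top and of its slot, in which the upright steel pin is clamped fast: 8 mm diameter, 12 mm tall, 1 mm chamfer. The pin stands anywhere up to 9 mm to either side along the plate's y axis (at its x = 0), differently each time; no reading shows where, so feel for it.
- jar: Bystander: glass jar with a lid, 70 mm diameter, 100 mm high, origin under its centre.
- tape: Bystander: roll of grey tape lying flat, 100 mm diameter, 48 mm high, origin under its centre.
- driver: Bystander: screwdriver lying on the bench, about 200 mm long, origin under its middle.

How it is judged:
By the outcome, as a careful person would: the job done as asked, in the order asked, and still so for the second after the job is handed in, with the robot touching nothing.
It also fails if it takes over 67 s, if anything falls off the work surface, if the arm or the gripper's body presses on something with over 40 N, if the wrist force passes 120 N, or if a joint passes its speed limit or range.

## Working session

There is one attempt and no reset: what is moved stays moved. The work goes in short steps, each a Python script; the robot and the scene stay as the last script left them, time stands still between calls to the robot, and variables do not carry over. Pictures are saved under pics/ and viewed, and the job is handed in when it is done.

```bash
mkdir -p pics; python3 - <<'E'
from bench import ctrl
import cv2,numpy as np
np.set_printoptions(precision=4,suppress=True)
for n in ("side","top","wrist"):
    im=ctrl.read_camera(n); cv2.imwrite(f"pics/a_{n}.png",im)
    print(n,ctrl.camera_params(n))
print(ctrl.current_t(),ctrl.current_eef_rot(),ctrl.current_tool_pos())
E
```

```text
side {'fx': 407.1863931659094, 'fy': 407.1863931659094, 'cx': 318.62632676803474, 'cy': 196.6114016649774, 'pose': array([[ 0.9667,  0.1824, -0.1794,  0.4398],
       [-0.2556,  0.7198, -0.6454, -0.7726],
       [ 0.0114,  0.6698,  0.7425,  0.8285],
       [ 0.    ,  0.    ,  0.    ,  1.    ]])}
top {'fx': 481.0194165094681, 'fy': 481.0194165094681, 'cx': 323.4397886553619, 'cy': 203.0479398916994, 'pose': array([[ 0.0143,  0.9869, -0.1607,  0.4023],
       [-0.9996,  0.0178,  0.02  , -0.1031],
       [ 0.0226,  0.1604,  0.9868,  1.3695],
       [ 0.    ,  0.    ,  0.    ,  1.    ]])}
wrist {'fx': 337.7907117640013, 'fy': 337.7907117640013, 'cx': 328.5527396352336, 'cy': 210.04315810462487, 'T_tool_cam': array([[ 1.    , -0.0002, -0.0001,  0.0006],
       [-0.0001,  0.2851, -0.9585, -0.1705],
       [ 0.0002,  0.9585,  0.2851,  0.0808],
       [ 0.    ,  0.    ,  0.    ,  1.    ]])}
0.15 [[ 0.3772 -0.0003  0.9261]
 [-0.9261  0.0009  0.3772]
 [-0.0009 -1.      0.0001]] [ 0.2357 -0.5786  0.2135]
```

View pics/a_side.png

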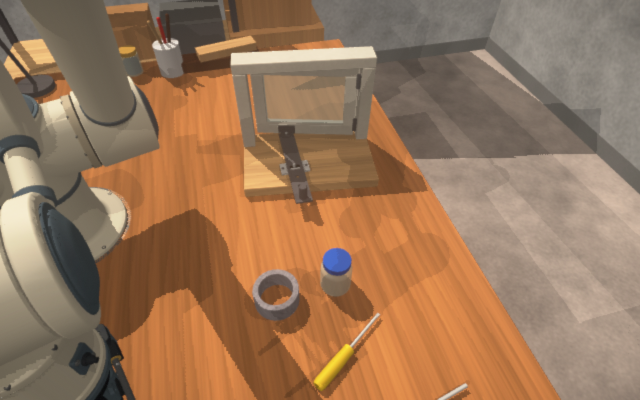

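View pics/a_top.png

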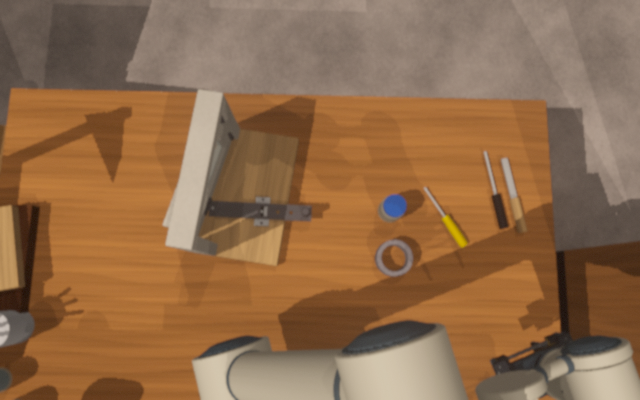

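View pics/a_wrist.png

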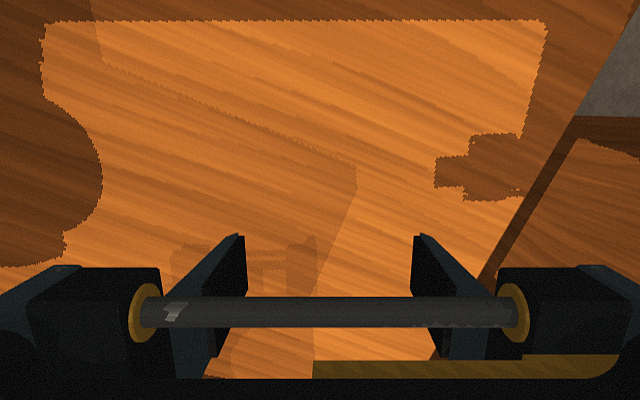

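```bash
python3 - <<'E'
import cv2
t=cv2.imread("pics/a_top.png")[80:270,150:330]; cv2.imwrite("pics/a_topz.png",cv2.resize(t,None,fx=3.1,fy=3.1,interpolation=cv2.INTER_CUBIC))
t=cv2.imread("pics/a_side.png")[40:215,225:390]; cv2.imwrite("pics/a_sidez.png",cv2.resize(t,None,fx=3.4,fy=3.4,interpolation=cv2.INTER_CUBIC))
E
```

```text
(no output)
```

View pics/a_topz.png

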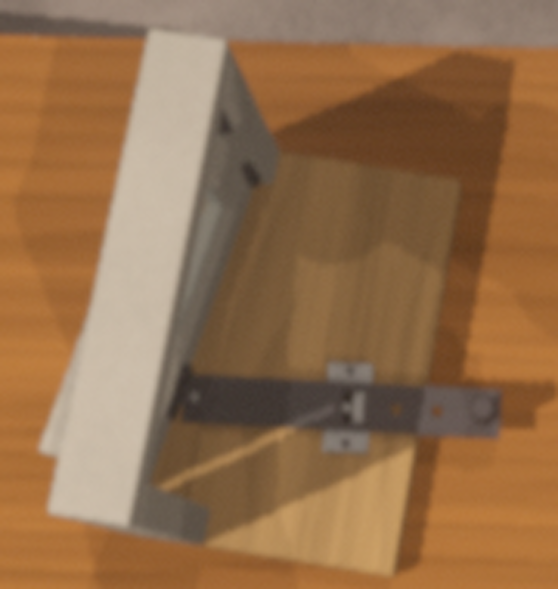

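View pics/a_sidez.png

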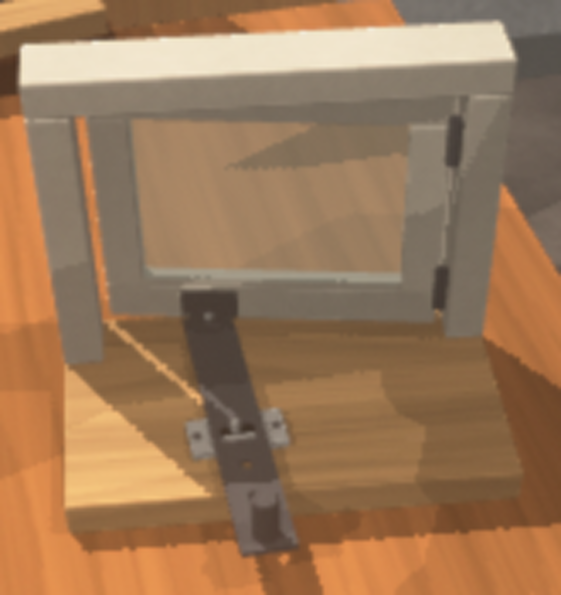

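```bash
cat > h.py <<'E'
from bench import ctrl
import numpy as np, cv2
np.set_printoptions(precision=4,suppress=True)
def back(cam,u,v,z):
    p=ctrl.camera_params(cam);T=p["pose"]
    d=T[:3,:3]@np.array([(u-p["cx"])/p["fx"],-(v-p["cy"])/p["fy"],-1]);o=T[:3,3]
    return o+d*(z-o[2])/d[2]
E
python3 - <<'E'
from h import *
Z=lambda u,v:(150+u/3.1,80+v/3.1)
S=lambda u,v:(225+u/3.4,40+v/3.4)
for n,c,p,z in [("bfar","top",Z(460,180),.032),("bnear","top",Z(393,576),.032),("knob","top",Z(484,406),.084),("end","top",Z(500,413),.045),
 ("rivet","top",Z(194,397),.047),("h215","top",Z(436,411),.045),("h178","top",Z(396,409),.045),
 ("pl","top",Z(329,363),.04),("pl","top",Z(373,363),.04),("pl","top",Z(322,453),.04),("pl","top",Z(369,453),.04),
 ("knob","side",S(264,495),.084),("rivet","side",S(208,316),.047),("bnear","side",S(65,508),.032),("bfar","side",S(522,474),.032),("h178","side",S(247,464),.045),("end","side",S(271,551),.045)]:
    print(n,c,back(c,*p,z))
E
```

```text
bfar top [ 0.8082 -0.0555  0.032 ]
bnear top [ 0.4428 -0.0043  0.032 ]
knob top [ 0.5892 -0.0828  0.084 ]
end top [ 0.5887 -0.0966  0.045 ]
rivet top [0.5981 0.1766 0.047 ]
h215 top [ 0.5895 -0.0393  0.045 ]
h178 top [ 0.5907 -0.0035  0.045 ]
pl top [0.6323 0.0585 0.04  ]
pl top [0.633  0.0189 0.04  ]
pl top [0.5506 0.0617 0.04  ]
pl top [0.5513 0.0198 0.04  ]
knob side [ 0.5902 -0.0793  0.084 ]
rivet side [0.6    0.1798 0.047 ]
bnear side [ 0.446  -0.0063  0.032 ]
bfar side [ 0.808  -0.0591  0.032 ]
h178 side [ 0.5928 -0.0065  0.045 ]
end side [ 0.5898 -0.1009  0.045 ]
```

```bash
cat >> h.py <<'E'
R0=np.array([[1,-.03,0],[0,0,-1],[.03,1,0]]).T; R0=R0/np.linalg.norm(R0,axis=0)
def snap(name,cam="wrist"):
    P=ctrl.current_tool_pos();R=ctrl.current_eef_rot()
    im=ctrl.read_camera(cam);cv2.imwrite(f"pics/{name}.png",im)
    np.savez(f"pics/{name}.npz",P=P,R=R);return im
def wback(name,u,v,z):
    d=np.load(f"pics/{name}.npz");p=ctrl.camera_params("wrist");T=p["T_tool_cam"]
    o=d["P"]+d["R"]@T[:3,3];r=d["R"]@T[:3,:3]@np.array([(u-p["cx"])/p["fx"],-(v-p["cy"])/p["fy"],-1])
    return o+r*(z-o[2])/r[2]
E
python3 - <<'E'
from h import *
ctrl.goto(np.array([.5895,-.075,.18]),R0)
print(ctrl.current_t(),ctrl.current_tool_pos(),ctrl.current_q(),ctrl.current_contact_force())
snap("b_wrist")
for z in (.053,.12):
    for y in (-.081,0.0): print(ctrl.ik(np.array([.589,y,z]),R0))
E
```

```text
2.3583 [ 0.5895 -0.0759  0.18  ] [-13.0855  27.7629  83.995   -0.0086  68.2352 -11.2862] [-0.6496  0.104  -0.6631]
[-13.5835  36.9545  90.6203  -0.      52.4251 -11.8652]
[-5.8076 36.6308 91.4443 -0.     51.9249 -4.0893]
[-13.5835  31.7839  87.5794  -0.      60.6367 -11.8652]
[-5.8076 31.4036 88.3904 -0.     60.206  -4.0893]
```

View pics/b_wrist.png

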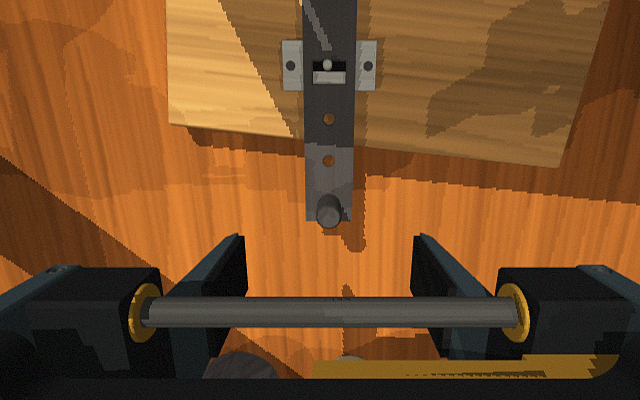

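```bash
python3 - <<'E'
import cv2
t=cv2.imread("pics/b_wrist.png")[20:240,265:395]; cv2.imwrite("pics/b_z.png",cv2.resize(t,None,fx=2.7*1.0,fy=2.7,interpolation=cv2.INTER_CUBIC))
t=cv2.imread("pics/b_wrist.png")[25:105,270:390]; cv2.imwrite("pics/b_z2.png",cv2.resize(t,None,fx=6,fy=6,interpolation=cv2.INTER_CUBIC))
E
```

```text
(no output)
```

View pics/b_z.png

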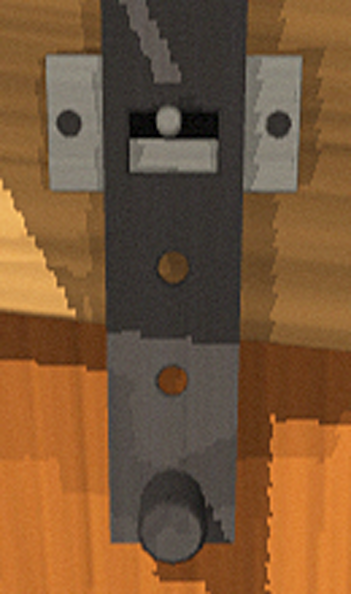

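View pics/b_z2.png

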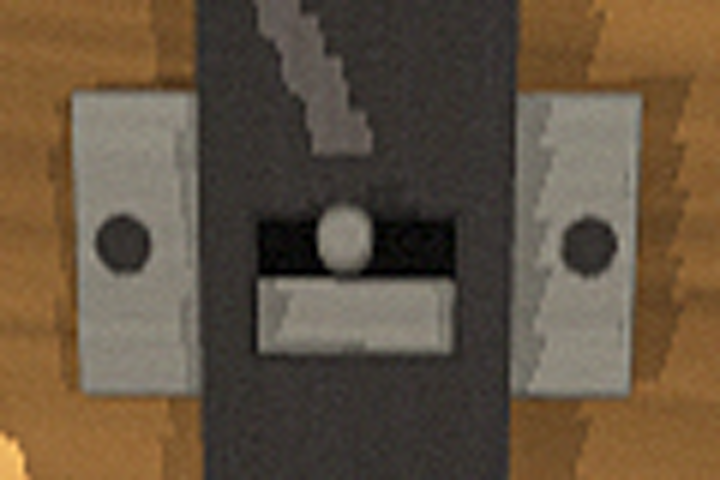

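```bash
python3 - <<'E'
from h import *
for n,u,v,z in [("knob",328,218,.084),("s1",290.7,65.3,.04),("s2",368,65.8,.04),("pin",327.5,63.7,.052),("h215",328.7,160.7,.045),("h178",329.1,118.9,.045)]:
    print(n,wback("b_wrist",u,v,z))
E
```

```text
knob [ 0.589  -0.0817  0.084 ]
s1 [0.5611 0.0415 0.04  ]
s2 [0.6269 0.039  0.04  ]
pin [0.5924 0.0403 0.052 ]
h215 [ 0.5909 -0.0399  0.045 ]
h178 [ 0.5924 -0.0034  0.045 ]
```

```bash
python3 - <<'E'
from h import *
ctrl.move_l(np.array([.5892,-.0812,.10]),vel=.15)
c=ctrl.move_l(np.array([.5892,-.0812,.052]),vel=.06,contact_N=6)
print(c,ctrl.current_tool_pos(),ctrl.current_contact_force())
ctrl.command_gripper(0.0)
print(ctrl.current_t(),ctrl.current_grip_width(),ctrl.current_tool_pos(),ctrl.current_contact_force(),ctrl.current_wrist_torque())
snap("c_wrist");snap("c_side","side")
E
```

```text
False [ 0.5894 -0.0812  0.0523] [ 0.1422 -0.0323 -0.0265]
5.1083 0.23171033624208445 [ 0.5892 -0.0812  0.052 ] [0.3456 0.4912 0.1082] [-0.0476 -0.1238  0.0318]
```

View pics/c_wrist.png

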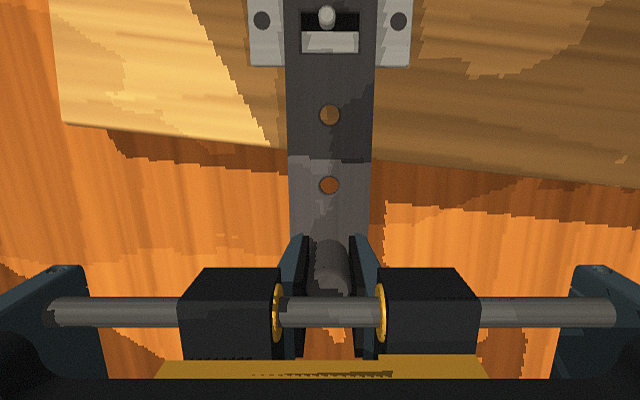

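```bash
cat >> h.py <<'E'
from scipy.optimize import brentq
K0=np.array([.5892,-.0812]);d0=np.array([-.036,-1.]);d0/=np.linalg.norm(d0)
exy=np.array([-d0[1],d0[0]])
def rot(a):return np.array([[np.cos(a),-np.sin(a)],[np.sin(a),np.cos(a)]])
RW=rot(np.radians(-8.1))
off=lambda a:np.array([-.2*np.cos(a)-.03*np.sin(a),.2*np.sin(a)-.03*np.cos(a)])
P0=K0-.256*d0;H=P0-RW@off(.15);C=K0-.1208*d0
def knob(s,h,e=0,full=False):
    "TCP pos for pin at lateral s, hole height h above plate, e = extra along plate -x"
    pin=C+s*exy-e*d0;th=np.arcsin(h/.215)
    a=brentq(lambda a:np.linalg.norm(H+RW@off(a)-pin)-.215*np.cos(th),.15,.95)
    d=pin-(H+RW@off(a));d/=np.linalg.norm(d)
    k=pin+d*(.041*np.cos(th)-.031*np.sin(th))
    p=np.array([*k,.052+.256*np.sin(th)+.031*(np.cos(th)-1)])
    return (p,a-.15,d) if full else p
E
python3 - <<'E'
from h import *
print(P0,H,C,knob(-.0017,.012,0,True),knob(-.0017,0,0,True))
p=np.array([*K0,.052]);u=np.array([*(-d0),0])
ctrl.move_l(p+.005*u,vel=.03)
print(ctrl.current_tool_pos(),ctrl.current_contact_force())
ctrl.move_l(p+.006*u+[0,0,.032],vel=.06)
print(ctrl.current_tool_pos(),ctrl.current_contact_force(),ctrl.current_grip_width(),ctrl.current_t())
snap("d_wrist");snap("d_side","side")
E
```

```text
[0.5984 0.1746] [0.7986 0.1459] [0.5935 0.0395] (array([0.5856, 0.0009, 0.0662]), 0.4067800166016885, array([-0.1596, -0.9872])) (array([ 0.5853, -0.0009,  0.052 ]), 0.4085714138376765, array([-0.1602, -0.9871]))
[ 0.5894 -0.0761  0.052 ] [-0.2076 -2.9082 -0.0993]
[ 0.5894 -0.0752  0.0841] [-0.5597 -3.4115 -2.0023] 0.23287291591288714 6.2083
```

View pics/d_wrist.png

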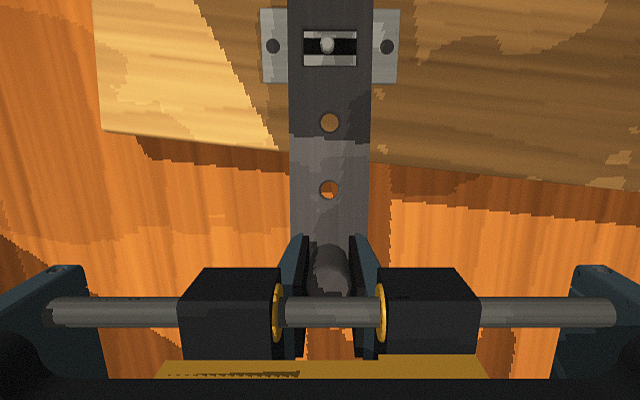

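```bash
python3 - <<'E'
from h import *
s=-.0017
p=ctrl.current_tool_pos();q=knob(s,.022)
ctrl.move_l(q,vel=.06)
print(q,ctrl.current_tool_pos(),ctrl.current_contact_force(),ctrl.current_grip_width(),ctrl.current_t())
snap("e_wrist");snap("e_top","top");snap("e_side","side")
t=cv2.imread("pics/e_top.png")[80:270,150:330]; cv2.imwrite("pics/e_topz.png",cv2.resize(t,None,fx=3.1,fy=3.1,interpolation=cv2.INTER_CUBIC))
E
```

```text
[0.5859 0.0024 0.078 ] [0.5859 0.0028 0.0781] [ 0.0795 -6.6351  0.6381] 0.23332806556572255 7.7583
```

View pics/e_wrist.png

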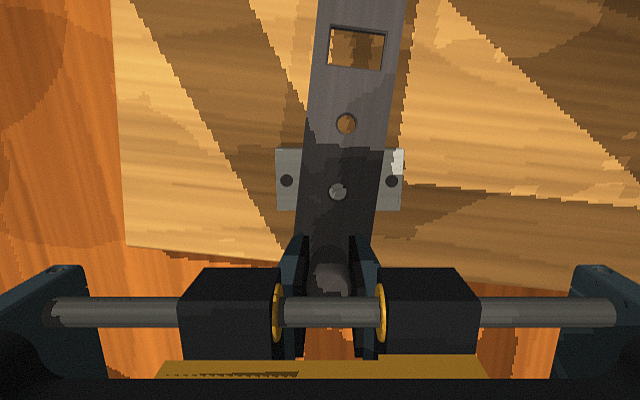

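View pics/e_side.png

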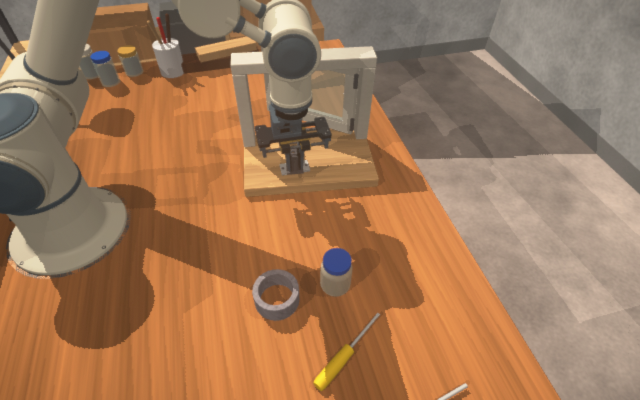

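```bash
python3 - <<'E'
import cv2
t=cv2.imread("pics/e_wrist.png")[140:240,270:410]; cv2.imwrite("pics/e_z.png",cv2.resize(t,None,fx=5.5,fy=5.5,interpolation=cv2.INTER_CUBIC))
E
```

```text
(no output)
```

View pics/e_z.png

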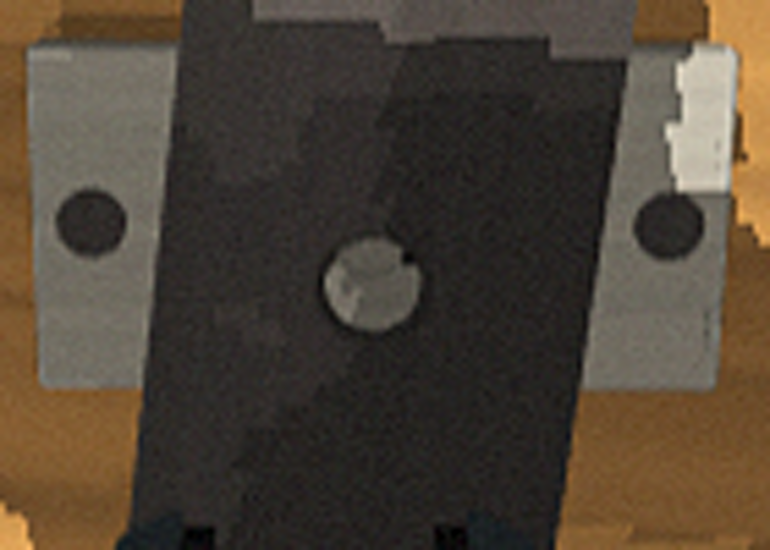

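```bash
cat >> h.py <<'E'
def probe(s,e=0,h0=.0145,hs=(.012,.0095,.007),N=2.5,vel=.02):
    ctrl.move_l(knob(s,h0,e),vel=.04)
    f0=np.array(ctrl.current_contact_force())
    for h in hs:
        c=ctrl.move_l(knob(s,h,e),vel=vel,contact_N=N)
        f=np.array(ctrl.current_contact_force())
        print(f"s={s*1e3:.1f} e={e*1e3:.1f} h={h*1e3:.1f}",c,"dz",(ctrl.current_tool_pos()-knob(s,h,e))*1e3,"df",f-f0,"t",round(ctrl.current_t(),2))
        if c or np.linalg.norm(f-f0)>N: return h
    return 0
E
python3 - <<'E'
from h import *
probe(-.0017)
E
```

```text
s=-1.7 e=0.0 h=12.0 False dz [-0.2487  0.3598 -0.0549] df [0.4107 0.7937 0.737 ] t 8.58
s=-1.7 e=0.0 h=9.5 True dz [-0.2673  0.3926 -0.2521] df [ 2.6314  6.0206 -2.4011] t 8.81
```

```bash
python3 - <<'E'
from h import *
f0=np.array([.08,-6.6,.6])
for s,e in [(-.0017,.0005),(-.0014,.0005),(-.0014,.001)]:
    ctrl.move_l(knob(s,.0095,e),vel=.01)
    print(s,e,ctrl.current_contact_force(),ctrl.current_tool_pos()-knob(s,.0095,e),ctrl.current_t())
snap("f_wrist")
t=cv2.imread("pics/f_wrist.png")[140:240,270:410]; cv2.imwrite("pics/f_z.png",cv2.resize(t,None,fx=5.5,fy=5.5,interpolation=cv2.INTER_CUBIC))
E
```

```text
-0.0017 0.0005 [ 0.1094 -3.2692  0.7265] [-0.0002  0.0001 -0.    ] 9.0583
-0.0014 0.0005 [-1.4759 -2.7459  0.2752] [-0.0002  0.     -0.    ] 9.3083
-0.0014 0.001 [-1.4564 -5.8842  0.8738] [ 0.0001 -0.0002  0.0001] 9.5583
```

View pics/f_z.png

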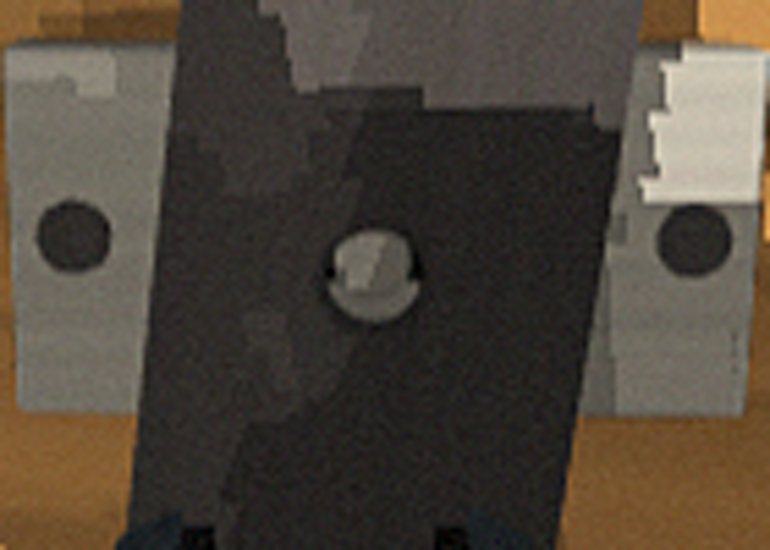

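```bash
python3 - <<'E'
from h import *
s,e=-.0016,.001
for h in (.008,.006,.004,.002,.0005):
    c=ctrl.move_l(knob(s,h,e),vel=.015,contact_N=4)
    f=ctrl.current_contact_force()
    print(h,c,f,(ctrl.current_tool_pos()-knob(s,h,e))*1e3,round(ctrl.current_t(),2))
    if c: break
snap("g_wrist")
E
```

```text
0.008 False [-0.1784 -5.0933  0.3315] [ 0.1292 -0.2256  0.013 ] 9.88
0.006 False [-0.2603 -5.8315  0.4126] [ 0.1613 -0.2057 -0.0291] 10.18
0.004 False [-0.075  -5.8073  0.0358] [ 0.0734 -0.1134 -0.0341] 10.49
0.002 False [ 0.0734 -4.5135 -0.4431] [ 0.0264 -0.0595 -0.0375] 10.8
0.0005 False [-0.6443 -4.5653 -1.1618] [ 0.0001 -0.0192 -0.0593] 11.07
```

View pics/g_wrist.png

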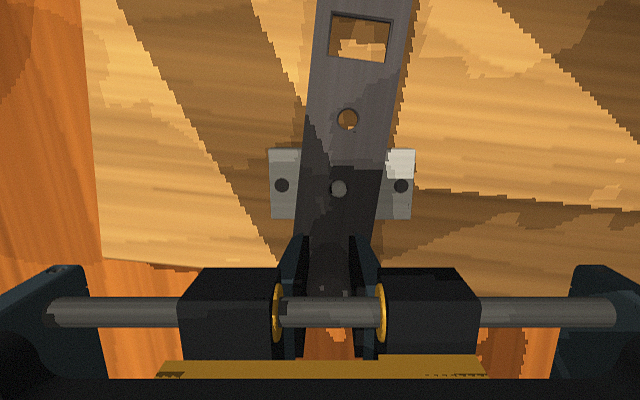

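```bash
python3 - <<'E'
from h import *
s,e=-.0016,.001
p=lambda z,e:np.array([*knob(s,0,e)[:2],.052+z])
for z in (0,-.0005,-.001):
    c=ctrl.move_l(p(z,e),vel=.01,contact_N=3)
    print(z,c,ctrl.current_contact_force(),ctrl.current_tool_pos()-p(z,e),round(ctrl.current_t(),2))
    if c: break
zc=ctrl.current_tool_pos()[2]-.052
for e in (.0006,.0002,-.0002):
    ctrl.move_l(p(zc,e),vel=.01)
    f=ctrl.current_contact_force();print(e,f)
    if f[1]>-2: break
ctrl.sleep(.2)
snap("i_wrist")
print(ctrl.current_contact_force(),ctrl.current_tool_pos(),ctrl.current_t())
E
```

```text
0 False [-0.6466 -5.2375  0.7467] [-0.  0. -0.] 11.37
-0.0005 False [-1.8014 -3.983   7.1907] [0.0001 0.     0.0004] 11.62
-0.001 False [-4.989  -3.5848 15.4688] [0.0001 0.     0.0008] 11.87
0.0006 [ 0.1228 -0.7215  5.5974]
[-1.8339  0.8466  6.4324] [ 0.5854 -0.0001  0.0519] 12.3667
```

View pics/i_wrist.png

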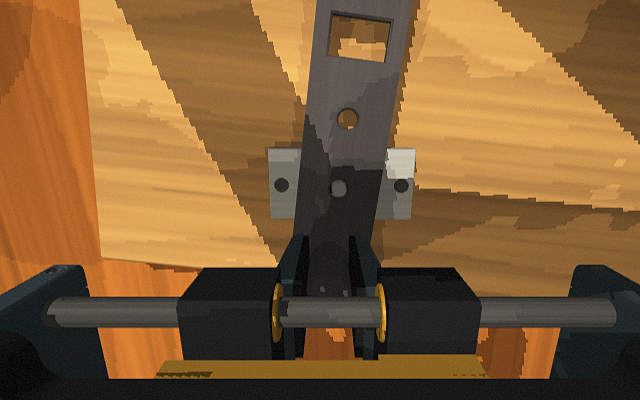

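```bash
python3 - <<'E'
from h import *
s,e=-.0016,.0006
q=np.array([*knob(s,0,e)[:2],.0521]);ctrl.move_l(q,vel=.01)
print(ctrl.current_contact_force())
ctrl.command_gripper(0.6)
print(ctrl.current_contact_force(),ctrl.current_grip_width())
ctrl.move_l(q+[0,0,.06],vel=.06)
ctrl.move_l(q+[0,-.05,.13],vel=.12)
print(ctrl.current_contact_force(),ctrl.current_t())
snap("j_wrist");snap("j_side","side");snap("j_top","top")
t=cv2.imread("pics/j_side.png")[40:215,225:390]; cv2.imwrite("pics/j_sidez.png",cv2.resize(t,None,fx=3.4,fy=3.4,interpolation=cv2.INTER_CUBIC))
E
```

```text
[ 0.2265  1.2476 -0.6072]
[ 0.9667  1.0034 -0.2741] 0.5978039719173934
[ 0.4315 -0.8492  0.222 ] 15.3083
```

View pics/j_wrist.png

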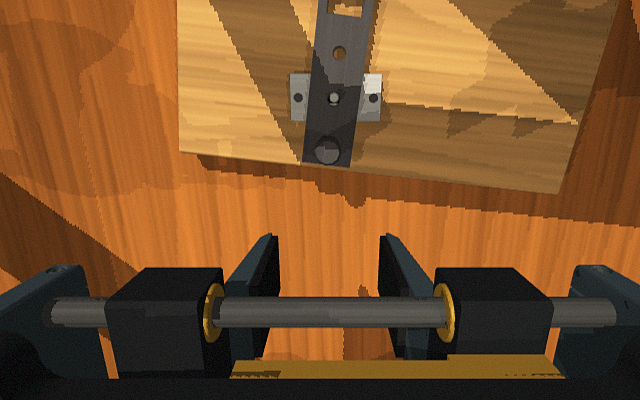

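View pics/j_side.png

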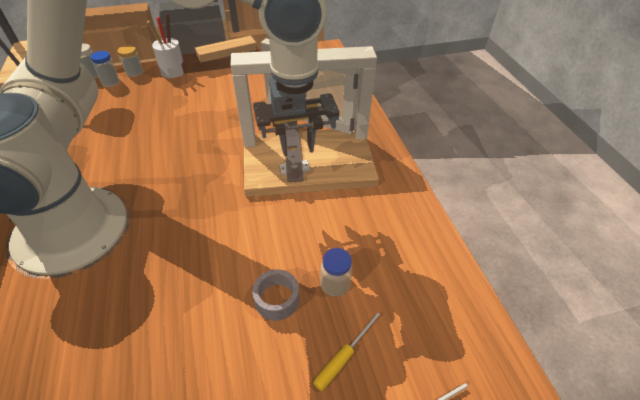

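```bash
python3 - <<'E'
from h import *
t=cv2.imread("pics/j_wrist.png")[60:175,280:390]; cv2.imwrite("pics/j_z.png",cv2.resize(t,None,fx=5,fy=5,interpolation=cv2.INTER_CUBIC))
E
```

```text
(no output)
```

View pics/j_z.png

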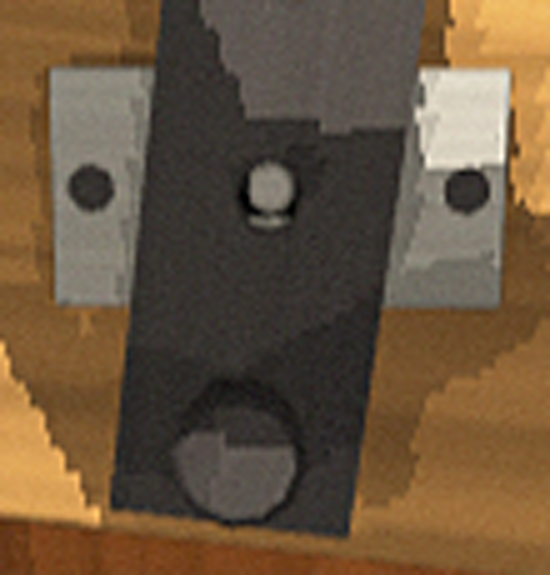

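View pics/j_sidez.png

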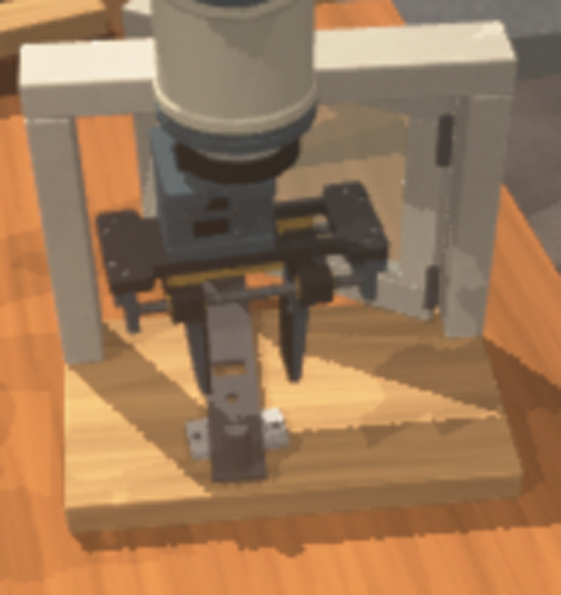

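```bash
python3 - <<'E'
from h import *
ctrl.sleep(.3)
print(ctrl.current_contact_force(),ctrl.current_dq(),ctrl.current_t())
ctrl.sign_off()
E
```

```text
[-0.1506  0.4175  0.1898] [-0.0165 -0.1474 -0.2058 -0.0508  0.0354 -0.0981] 15.7583
the job is handed in; nothing more can be done
```

The stay's last hole is now over the pin, the stay is down on its plate, and the gripper has let go. I handed the job in at 15.8 s, with the arm clear.

I gripped the stay by its knob, took the spring load off the pin and lifted it clear. I then eased the window open, with the spring force rising from about 3 N to 6.6 N, and never let go on the way. On the way down I felt the hole's edge catch the side of the pin, with about 6.5 N sideways and 2.4 N vertically. I backed off, shifted the stay about 1 mm and lowered it with no further resistance.

**Last checks:** The last wrist picture shows the pin standing through the last hole, with the spring holding the hole's edge against it. At the lowest point the stay met the plate at the same height it had at the start, within 0.1–0.2 mm. The jar, tape and screwdriver look unmoved in the last side picture, and the tool force reads about zero.

**What disagreed:**
- **Plate force:** the final press onto the plate reached about 15 N for a moment, more than the 3 N stop I had set, because that stop did not trigger. This was on the plate, with the pin already fully in the hole.
- **Sash angle:** my geometry put it at about 0.41 rad rather than the stated 0.37. I did not measure it separately.

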